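Show the drive's lamp to the overhead camera with an inspection mirror

TASK

The colleague watching through the overhead camera of the servo-drive test rig needs to see the amber lamp on the drive's front, which the lens cannot see. Take the inspection mirror out of its rest by the handle, bring its glass to the middle of the camera's view at the distance where the camera is sharp, and angle it so that the lens sees the lamp reflected in the middle of the glass. Finish while still holding the mirror there in the air, quite still, without touching the rig, drive or camera or disturbing the other things on the bench.

Things in the scene. Friction and masses are not known exactly. Their poses are not given: they have to be found in the camera images.
- mirror: Loose inspection mirror, 150 g. Origin mid-handle: a blue bar 120 mm along x, 16 wide (y), 20 high. At its +x end a rigid neck carries a round mirror 60 mm across, 5 thick, face centre at x = 160, y = z = 0; the face's normal is (0, 0.707, 0.707), 45 deg between +y and +z. Starts level, z up, in the rest. Grip it mid-handle across the 16 mm, so that the hand stays out of the camera's view.
- mirror_face (a point): Centre of the reflecting face of the inspection mirror (glass 55 mm across); z is the face's normal (out of the glass), x lies along the handle, away from it.
- rest: Fixed dark steel rest for the mirror: base 130 x 70 x 8 mm, origin at the centre of its underside; two forks 96 mm apart along x (6 thick, 40 wide, top at 61 mm). The handle lies along x in their notches (20 mm wide, floor 45 mm up), its centre 55 mm above the bench, over the origin within 3 mm; it lifts straight up and out.
- rig: Fixed drive test rig; origin on the bench under mid-rail, in line with the drive's front, which looks to -y. In mm: base x -210..250, y -100..170, 15 thick; upright plate and duct behind y = 100, x -200..200, 265 tall; power supply at x -187..-129 (front y = 30), breakers at x 120..190. Post 20 thick, 455 tall at x 205, y -33 carries the camera's boom along -x, about 425 up.
- lamp (a point): Front of the lit amber lamp, 15 mm across in a steel ring, 100 mm above the bench on the front of the black servo drive; axes as the rig's: the lamp looks to -y. The drive is 58 mm wide, 45 to 215 mm up, clipped within 45 mm of mid-rail along x; a green plug stands 24 mm out of its front 48 to 68 mm above the lamp, an orange one 14 mm out below it.
- lens (a point): Centre of the lens front of the overhead camera (grey box 46 x 46 x 42 mm, black barrel 34 mm across, fixed to the rig). z is the direction it looks: down, leaning 15 deg away from the drive; x runs along the boom. The lens is 341 mm above the bench. It is sharp at 250 mm: the mirror face's centre belongs at x = y = 0, z = 250 mm here, which is 100 mm above the bench and 120 mm before the drive's front.
- aim (a point): Unseen helper point, no object: 68 % of the way on the straight line from lens to lamp, dividing it as their distances from the mirror (250 and 120 mm). With the mirror face's centre in its place, the lamp shows in the middle of the glass when the face's normal points from that centre to this point (about 130 mm off).
- multimeter: Yellow multimeter 175 x 82 x 42 mm lying on the bench; bystander, origin at the centre of its underside.
- mug: White mug, 80 mm across, 92 mm tall; bystander, origin under its centre.
- wire_spool: White spool of red wire, 90 mm across, 50 mm tall; bystander, origin under its centre.
- screwdriver_a: Orange-handled screwdriver 200 mm long lying on the bench; bystander, origin on its axis.
- screwdriver_b: Yellow-handled screwdriver 180 mm long lying on the bench; bystander, origin on its axis.
There are look-alikes about, which are no part of the job. What is shaped like the rest but green or turquoise is not meant.

How it is judged:
By the outcome, as a careful person would: the job done as asked, in the order asked, and still so for the second after the job is handed in, while the arm keeps its last pose, push and grip.
It also fails if it takes over 34 s, if anything falls off the work surface, if the arm or the gripper's body presses on something with over 40 N, if the wrist force passes 120 N, or if a joint passes its speed limit or range.

ROBOT

A 6-joint arm with a two-finger parallel gripper is mounted at the origin on the work surface. World frame = base frame: x ahead of the robot, y to its left, z up, the work surface at z = 0. Lengths are in m, angles in rad, forces in N, time in s.
With the tool pointing down it reaches from about 0.25 to 0.725 m from the base axis. Payload 4 kg.
Tool frame: the origin (TCP) lies between the finger pads; the fingertips stand ctrl.tip_reach ahead of it and the grasp point (between the pads) lies 6 mm ahead of it (ctrl.tip_reach is the distance from the TCP to the fingertips, in m); z points along the fingers, y is the line along which they close (so a half turn about z gives the same grasp; the last joint's range is limited). The gripper opens to 85 mm and grips with 20 to 120 N. Pads are 22 mm wide; open, the fingers measure 114 mm over their backs; the gripper's body (76 mm by 85 mm) begins 54 mm behind the grasp point. The pads swing forward as they close: fully open they stand 13 mm farther back than shut.
Start: joints at [1.106, 0.241, 0.005, 1.335, 0, 1.571], TCP at [0.224, 0.447, 0.256] pointing down, gripper open.
Joint ranges: [-2.72, 2.72], [-1.05, 1.87], [-1.09, 1.28], [-1.99, 2.15], [-1.42, 1.44], [-3.14, 3.14]. Speed limits (rad/s): [2.79, 2.79, 3.14, 3.14, 3.14, 3.14].

INTERFACE

Orientations are given as a unit quaternion [x, y, z, w].
In Python, from cell import sensors, eyes, ctrl gives the robot as it stands.
- The arm moves only by the tool servo_tool, never from a script. Its argument "targets" is a list of rows, each a list of 5 numbers: the closure, from -1 (fully open) to 1 (shut), then the shift along the world's x, y, z each as a share of 0.25 m, from -1 to 1, then the turn about the world's z as a share of 4 degrees, from -1 to 1. In form: [[jaw, x, y, z, turn], ...]. A call has 1 to 8 rows; each row shifts and turns the commanded pose from where the row before left it; what a row does not reach is not made up. A row lasts 1/12 s, in which the tool goes at most 41.7 mm and 7.16 degrees, less where a joint would pass 70% of its speed; a pose out of reach is approached as far as the arm can. A call with a number of a shift or a turn outside -1 to 1 is refused whole. A call with a gripper value outside its range is refused whole. The fingers move at their own pace and stop on an object; the grip force is fixed at half the most. Time passes only in rows, so rows that do not move let the fingers close. It gives the time, the measured TCP pose, the force, the opening and the grip force at its end, in the units of the state.
- sensors.get_obs(): the state, without advancing time (a new reading comes with each control period).
- eyes.capture(name): name is "scene" or "top"; returns the picture (420x560x3 uint8, red, green, blue); there is no depth.
- eyes.camera_info(name): a dict with "intrinsics" (3x3 intrinsics, pixels), "k1" (the pictures are not rectified: a ray, as slopes to the right and down, at radius r is drawn at 1 + k1 r^2 times it, then the intrinsics apply), "R" (3x3) and "t" (3): a world point X has camera coordinates R X + t. Camera axes: x right, y down, z forward; pixel columns grow to the right and rows downward; lengths in m; the calibration is good to about 2 mm. A picture is of the moment at which its call begins. camera_info takes no time and is no camera call.
- ctrl.job_done(): hands the job in; it is judged then, once.
The state is a dict: "clock": time; "joint_pos": joint angles; "qvel": joint speeds; "effort": joint torques, N m; "eef_pos": TCP position; "orientation": TCP orientation; "contact_force": force on the tool from outside, world axes, zero at the start; "ft_torque": the same for the moment, N m; "width": opening from 0.0 (shut) to 1.0 (fully open); "grip_force": force on a finger pad.
Only numpy, scipy, OpenCV 4.12 (cv2) and the standard library are available. Lean on these libraries where they do the work, as an engineer would, in place of code of your own. Each camera call takes 0.05 s, during which the arm holds its last target. There are 200 camera calls.

## Working session

There is one attempt and no reset: what is moved stays moved. The work goes in short steps, Python scripts to look and compute and a tool call to move; the robot and the scene stay as the last step left them, time stands still between calls to the robot, and variables do not carry over. Pictures are saved under pics/ and viewed, at most 10 in all, crops included, and the job is handed in when it is done.

Besides the shell and the picture viewer there is one more tool, called after "Emit:" in YAML: its name, and indented under it one key for each argument. servo_tool: Moves the arm, as the interface text tells. Its arguments: {"type":"object","properties":{"targets":{"type":"array"}},"required":["targets"]}

```bash
mkdir -p pics; ls; python3 - <<'E'
from cell import sensors, eyes, ctrl
import cv2
for n in("scene","top"):
    cv2.imwrite(f"pics/{n}0.png",cv2.resize(eyes.capture(n)[:,:,::-1],(800,600),interpolation=cv2.INTER_CUBIC))
    print(eyes.camera_info(n))
print(sensors.get_obs(),ctrl.tip_reach)
E
```

```text
pics
{'intrinsics': array([[393.45150372,   0.        , 279.69624627],
       [  0.        , 393.45150372, 206.34175672],
       [  0.        ,   0.        ,   1.        ]]), 'k1': -0.0027036187903479595, 'R': array([[ 0.79584578,  0.60527818, -0.01636515],
       [ 0.47950778, -0.64652054, -0.59336622],
       [-0.36973204,  0.46438079, -0.80476624]]), 't': array([-0.36340882, -0.11082709,  1.49277026])}
{'intrinsics': array([[429.70965108,   0.        , 284.70264249],
       [  0.        , 429.70965108, 212.16260168],
       [  0.        ,   0.        ,   1.        ]]), 'k1': -0.008114053932158282, 'R': array([[ 0.02731923, -0.99942327,  0.02016903],
       [-0.99301686, -0.0294495 , -0.11423763],
       [ 0.11476571, -0.0169073 , -0.9932487 ]]), 't': array([-0.04918744,  0.52402519,  1.3681839 ])}
{'clock': 0.1, 'joint_pos': array([ 1.10601141e+00,  2.41343272e-01,  3.85668134e-03,  1.33519871e+00,
       -2.70592063e-05,  1.57076607e+00]), 'qvel': array([-0.00179385, -0.00055891,  0.00134928, -0.00072497,  0.00092535,
        0.00074191]), 'effort': array([ 2.70599839e-04, -3.73137796e+01,  2.53010219e+01,  1.08480093e-02,
        8.21043585e-06, -6.08065193e-06]), 'eef_pos': array([0.2238893 , 0.44649153, 0.25549825]), 'orientation': array([ 2.30291485e-01,  9.73121236e-01, -9.22209479e-04, -2.04369181e-04]), 'contact_force': array([-0.47167497, -0.23266278, -0.53196544]), 'ft_torque': array([-0.08203694,  0.00830353,  0.00735875]), 'grip_force': 0.0, 'width': 0.9989515026034783} 0.025
```

View pics/scene0.png

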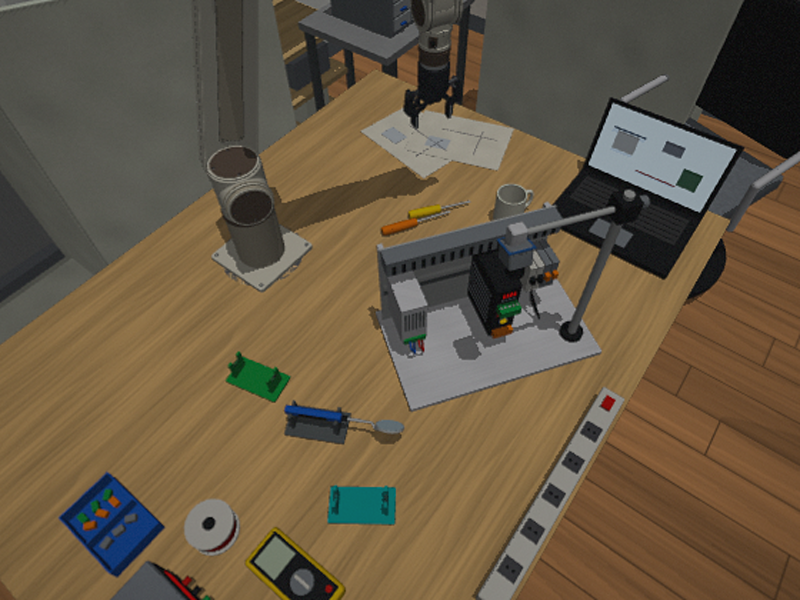

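View pics/top0.png

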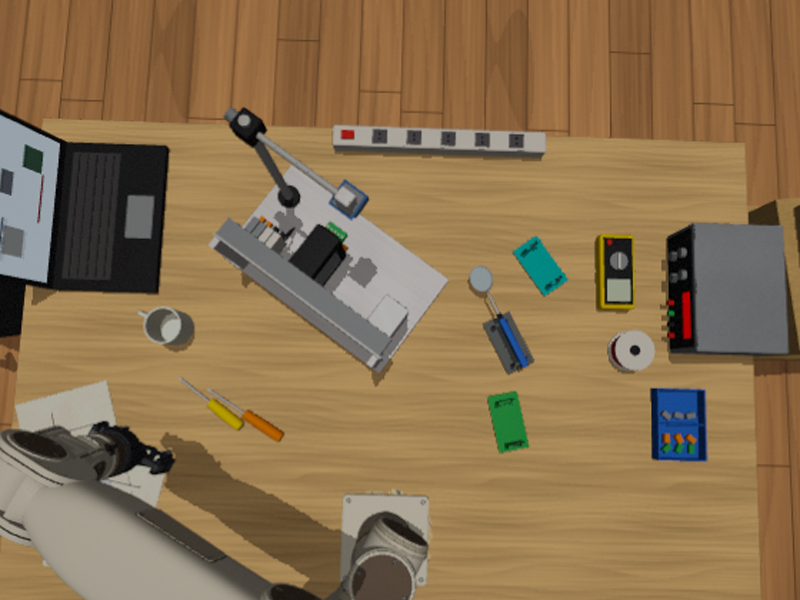

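The scene view shows three rest-like items: dark steel with the blue-handled mirror in it at (316,422), green at (258,378), turquoise at (362,505). The dark one fits, because the other two colours are excluded. The lamp is at about (503,320), below the green plug. One composite crop will confirm this and help pick features.

```bash
cat > h.py <<'E'
import numpy as np, cv2
from cell import sensors, eyes, ctrl
from scipy.optimize import brentq
I={n:eyes.camera_info(n) for n in("scene","top")}
def ray(n,uv):
    c=I[n]; K=c['intrinsics']; d=(np.array(uv,float)-K[:2,2])/K[0,0]
    p=cv2.undistortPoints(np.array([[uv]],float),K,np.array([c['k1'],0,0,0,0.]))[0,0]
    return -c['R'].T@c['t'], c['R'].T@np.array([*p,1])
def onz(n,uv,z):
    o,d=ray(n,uv); return o+d*(z-o[2])/d[2]
def tri(a,b):
    A=np.zeros((3,3));B=np.zeros(3)
    for n,uv in(("scene",a),("top",b)):
        o,d=ray(n,uv); d=d/np.linalg.norm(d); P=np.eye(3)-np.outer(d,d); A+=P;B+=P@o
    return np.linalg.solve(A,B)
def px(n,X):
    c=I[n]; r=cv2.projectPoints(np.array([X],float),cv2.Rodrigues(c['R'])[0],c['t'],c['intrinsics'],np.array([c['k1'],0,0,0,0.]))
    return r[0][0,0]
def crop(im,x0,y0,w,h,s): return cv2.resize(im[y0:y0+h,x0:x0+w],None,fx=s,fy=s,interpolation=cv2.INTER_CUBIC)
def mask(im,lo,hi): return cv2.inRange(cv2.cvtColor(im,cv2.COLOR_RGB2HSV),lo,hi)
E
python3 - <<'E'
from h import *
s=eyes.capture("scene");t=eyes.capture("top")
np.save("s0.npy",s);np.save("t0.npy",t)
a=np.hstack([crop(s,320,150,100,100,4),crop(t,145,70,133,100,3)[:400].copy() if 0 else cv2.resize(t[75:215,145:325],(400,311))[:300] if 0 else cv2.copyMakeBorder(cv2.resize(t[70:210,145:325],(400,311)),0,89,0,0,cv2.BORDER_CONSTANT)])
b=np.hstack([crop(s,190,270,100,50,4),crop(t,310,180,100,50,4)[:200]])
b2=np.vstack([a,b]); cv2.imwrite("pics/c1.png",b2[:,:,::-1]);print(b2.shape)
E
```

```text
(600, 800, 3)
```

View pics/c1.png

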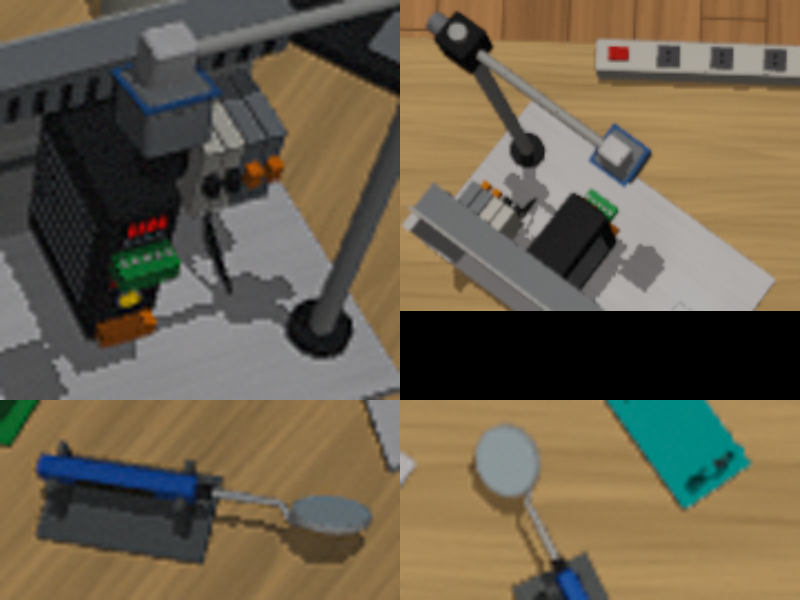

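The dark rest with the blue handle and round glass is confirmed. The amber lamp is at crop (130,298), which is scene pixel (352,224). The camera box has a blue rim at the boom's end. Next I measure the mirror, rig yaw, lamp and camera.

```bash
python3 - <<'E'
from h import *
s=np.load("s0.npy");t=np.load("t0.npy")
# handle
for n,im,roi in(("scene",s,(190,270,290,320)),("top",t,(310,180,390,270))):
    m=mask(im,(100,120,50),(130,255,255));z=np.zeros_like(m);x0,y0,x1,y1=roi;z[y0:y1,x0:x1]=m[y0:y1,x0:x1]
    c=max(cv2.findContours(z,0,2)[0],key=cv2.contourArea);r=cv2.minAreaRect(c);print(n,"handle",r)
    P=np.array([onz(n,p,.065)[:2] for p in cv2.boxPoints(r)]);print(P.round(4).tolist(), "ctr",onz(n,r[0],.062).round(4))
# amber
z=np.zeros((420,560),np.uint8);m=mask(s,(20,150,120),(32,255,255));z[218:232,345:362]=m[218:232,345:362]
v,u=np.nonzero(z);print("lamp px",u.mean(),v.mean(),len(u));print("lamp",onz("scene",(u.mean(),v.mean()),.1))
# rig front edge
hsv=cv2.cvtColor(t,cv2.COLOR_RGB2HSV);w=((hsv[...,1]<40)&(hsv[...,2]>110))
pts=[]
for c in range(205,310):
    r=[k for k in range(100,205) if w[k:k+4,c].all()]
    if r: pts.append((c,r[0]-.5))
P=np.array([onz("top",p,.015)[:2] for p in pts])
for _ in range(6):
    d=cv2.fitLine(P.astype(np.float32),cv2.DIST_HUBER,0,1e-4,1e-4).ravel()
    e=abs((P-d[2:])@np.array([-d[1],d[0]]));P=P[e<max(.002,np.median(e)*2)]
print("edge",d,len(P),"ang",np.degrees(np.arctan2(d[1],d[0])),e.max())
# camera blue rim
C={}
for n,im,roi in(("scene",s,(345,160,380,185)),("top",t,(225,120,262,160))):
    m=mask(im,(95,90,40),(130,255,255));z=np.zeros_like(m);x0,y0,x1,y1=roi;z[y0:y1,x0:x1]=m[y0:y1,x0:x1]
    c=np.vstack(cv2.findContours(z,0,2)[0]);r=cv2.minAreaRect(c);print(n,"rim",r,cv2.boxPoints(r).round(1).tolist());C[n]=r[0]
print("rim tri",tri(C["scene"],C["top"]))
# glass
for n,im,roi in(("scene",s,(255,290,290,310)),("top",t,(325,182,350,210))):
    x0,y0,x1,y1=roi;h=cv2.cvtColor(im,cv2.COLOR_RGB2HSV)[y0:y1,x0:x1]
    m=cv2.inRange(h,(60,5,100),(125,110,255));c=max(cv2.findContours(m,0,2)[0],key=cv2.contourArea);r=cv2.fitEllipse(c)
    C[n]=(r[0][0]+x0,r[0][1]+y0);print("glass",n,C[n],r[1:])
print("face",tri(C["scene"],C["top"]))
E
```

```text
scene handle ((218.77072143554688, 289.0373840332031), (39.72732925415039, 7.036827087402344), 7.853313446044922)
[[0.3983, -0.3125], [0.385, -0.2948], [0.4895, -0.2381], [0.5014, -0.2563]] ctr [ 0.4426 -0.2746  0.062 ]
top handle ((358.8000183105469, 239.10000610351562), (37.565940856933594, 5.813776969909668), 63.43495178222656)
[[0.4906, -0.2349], [0.4994, -0.2514], [0.3946, -0.3055], [0.386, -0.2891]] ctr [ 0.4426 -0.2709  0.062 ]
lamp px 351.77777777777777 224.55555555555554 9
lamp [0.64562173 0.12736685 0.1       ]
edge [0.6183443 0.7859073 0.7475377 0.0884531] 47 ang 51.80467 0.0030511360410049007
scene rim ((361.5, 172.0), (12.0, 27.0), 90.0) [[348.0, 166.0], [375.0, 166.0], [375.0, 178.0], [348.0, 178.0]]
top rim ((243.61892700195312, 139.5865020751953), (20.659530639648438, 19.630229949951172), 36.02737808227539) [[229.5, 141.39999389648438], [241.0, 125.5999984741211], [257.70001220703125, 137.6999969482422], [246.1999969482422, 153.60000610351562]]
rim tri [0.65712317 0.07698462 0.40176215]
glass scene (272.39105224609375, 297.6104598045349) ((7.432794094085693, 17.2231502532959), 95.50296020507812)
glass top (336.32701778411865, 194.72725200653076) ((13.782537460327148, 16.609142303466797), 158.09873962402344)
face [ 0.58324937 -0.19888423  0.0556837 ]
```

```bash
python3 - <<'E'
from h import *
t=np.load("t0.npy");g=cv2.cvtColor(t,cv2.COLOR_RGB2GRAY)
L=cv2.createLineSegmentDetector().detect(g)[0][:,0]
for l in L:
    if np.hypot(l[2]-l[0],l[3]-l[1])>18 and 140<l[[0,2]].min() and l[[0,2]].max()<325 and 75<l[[1,3]].min() and l[[1,3]].max()<265:
        o=[]
        for z in(.015,.265,.42):
            a=onz("top",l[:2],z);b=onz("top",l[2:],z);o.append(np.degrees(np.arctan2(b[1]-a[1],b[0]-a[0]))%180)
        print(l.round(1),np.round(o,1))
E
```

```text
[201.8 181.6 221.6 156.4] [144.8 144.8 144.8]
[180.3 106.  161.4  92.1] [54.9 54.9 54.9]
[185.4 102.5 199.9 127.9] [31.5 31.5 31.5]
[258.  139.7 247.3 154.7] [147.1 147.1 147.1]
[245.1 153.4 229.  141.9] [55.8 55.8 55.8]
[195.3 131.7 178.  104.4] [34.2 34.2 34.2]
[265.6 245.6 284.  217.9] [148.1 148.1 148.1]
[226.2 201.1 201.2 182.4] [54.9 54.9 54.9]
[155.  168.9 258.9 246.3] [55.1 55.1 55.1]
[241.7 124.6 259.3 138.3] [53.3 53.3 53.3]
[237.  185.7 226.3 200.2] [145.8 145.8 145.8]
[168.7 187.3 150.1 174.5] [57.1 57.1 57.1]
[210.6 219.4 256.9 254.4] [54.8 54.8 54.8]
[256.  223.  271.4 234.6] [54.8 54.8 54.8]
[243.5 189.3 233.  203.9] [146.7 146.7 146.7]
[230.4 134.7 189.2 104.6] [55.1 55.1 55.1]
[237.1 209.  255.  222.4] [54.9 54.9 54.9]
[323.2  89.9 234.3  86.9] [90. 90. 90.]
[259.2 259.6 176.5 197.4] [54.9 54.9 54.9]
[312.8 194.8 252.1 150.3] [55. 55. 55.]
[285.6 231.8 313.3 194.8] [144.8 144.8 144.8]
[230.6  88.9 188.1  87.7] [90.4 90.4 90.4]
[233.4 177.1 220.9 193.3] [144.8 144.8 144.8]
[191.  130.9 170.7 155.6] [144. 144. 144.]
[190.3 102.4 213.3 119.1] [55.3 55.3 55.3]
[217.1 121.6 233.5 133.9] [54.3 54.3 54.3]
[218.5 191.2 235.7 169.4] [144.5 144.5 144.5]
[258.4 242.8 156.9 166.8] [54.9 54.9 54.9]
[282.2 225.8 270.6 243.1] [147.8 147.8 147.8]
[183.3 199.1 207.  216.7] [55.2 55.2 55.2]
```

Measured values:
- Handle centre (0.443, -0.2715), azimuth 27.5°.
- Rig x azimuth 55.0°.
- Lamp (0.6456, 0.1274, 0.1).
- Face target about (0.724, 0.030, 0.100), with the normal at azimuth 132° and elevation about 36°.

A level handle gives 45°, so some tilt has to be found later. First I go and grasp.

Emit:
servo_tool:
  targets:
    - [-1, 0.02, -0.13, 0, 0.8]
    - [-1, 0.02, -0.13, 0, 0.8]
    - [-1, 0.02, -0.13, 0, 0.8]
    - [-1, 0.02, -0.13, 0, 0.8]
    - [-1, 0.02, -0.13, 0, 0.8]
    - [-1, 0.02, -0.13, 0, 0.8]
    - [-1, 0.02, -0.13, 0, 0.8]
    - [-1, 0.02, -0.13, 0, 0.8]

```text
clock: 0.87
eef_pos: [0.2638, 0.1854, 0.2563]
orientation: [0.007, 1.0, 0.0, 0.0]
contact_force: [0.6, -0.5, 0.5]
width: 1.002
grip_force: 0.0
```

Emit:
servo_tool:
  targets:
    - [-1, 0.02, -0.13, 0, 0.8]
    - [-1, 0.02, -0.13, 0, 0.8]
    - [-1, 0.02, -0.13, 0, 0.8]
    - [-1, 0.02, -0.13, 0, 0.8]
    - [-1, 0.02, -0.13, 0, 0.8]
    - [-1, 0.02, -0.13, 0, 0.8]
    - [-1, 0.06, -0.13, 0, 0.8]
    - [-1, 0.06, -0.13, 0, 0.8]

```text
clock: 1.53
eef_pos: [0.3238, -0.0748, 0.2565]
orientation: [-0.214, 0.977, -0.0, 0.001]
contact_force: [1.0, 1.2, 0.4]
width: 0.998
grip_force: 0.0
```

Emit:
servo_tool:
  targets:
    - [-1, 0.079, -0.131, -0.04, 0.7]
    - [-1, 0.079, -0.131, -0.04, 0]
    - [-1, 0.079, -0.131, -0.04, 0]
    - [-1, 0.079, -0.131, -0.04, 0]
    - [-1, 0.079, -0.131, -0.04, 0]
    - [-1, 0.079, -0.131, -0.04, 0]
    - [-1, 0, 0, -0.04, 0]
    - [-1, 0, 0, 0, 0]

```text
clock: 2.2
eef_pos: [0.4416, -0.2702, 0.1829]
orientation: [-0.235, 0.972, 0.002, -0.002]
contact_force: [-1.5, -0.1, -0.9]
width: 1.001
grip_force: 0.0
```

Emit:
servo_tool:
  targets:
    - [-1, 0.004, -0.004, -0.11, 0]
    - [-1, 0, 0, -0.11, 0]
    - [-1, 0, 0, -0.11, 0]
    - [-1, 0, 0, -0.09, 0]
    - [-1, 0, 0, -0.068, 0]
    - [-1, 0, 0, 0, 0]
    - [1, 0, 0, 0, 0]
    - [1, 0, 0, 0, 0]

```text
clock: 2.87
eef_pos: [0.4442, -0.2703, 0.0659]
orientation: [-0.237, 0.972, -0.001, 0.001]
contact_force: [1.0, -0.6, 0.2]
width: 0.75
grip_force: 0.0
```

Emit:
servo_tool:
  targets:
    - [1, 0, 0, 0, 0]
    - [1, 0, 0, 0, 0]
    - [1, 0, 0, 0, 0]
    - [1, 0, 0, 0, 0]

```text
clock: 3.2
eef_pos: [0.4442, -0.2709, 0.0655]
orientation: [-0.237, 0.972, -0.001, 0.001]
contact_force: [0.5, 0.9, 2.6]
width: 0.177
grip_force: 58.5
```

Emit:
servo_tool:
  targets:
    - [1, 0, 0, 0.05, 0]
    - [1, 0, 0, 0.1, 0]
    - [1, 0, 0, 0.15, 0]
    - [1, 0, 0, 0.15, 0.8]
    - [1, 0, 0, 0.15, 1]
    - [1, 0, 0, 0.15, 1]
    - [1, 0, 0, 0.1, 1]
    - [1, 0, 0, 0.05, 1]

```text
clock: 3.87
eef_pos: [0.4446, -0.2713, 0.2939]
orientation: [-0.397, 0.918, -0.003, 0.002]
contact_force: [0.4, -0.1, -1.4]
width: 0.176
grip_force: 59.7
```

```bash
python3 - <<'E'
from h import *
o=sensors.get_obs();print({k:np.round(o[k],4) for k in o})
s=eyes.capture("scene");t=eyes.capture("top")
cv2.imwrite("pics/c2.png",np.hstack([crop(s,180,180,200,150,2),crop(t,290,120,200,150,2)])[:,:,::-1])
E
```

```text
{'clock': np.float64(3.8667), 'joint_pos': array([-5.4780e-01,  2.6490e-01,  1.3450e-01,  1.4335e+00, -1.0000e-04,
       -1.3638e+00]), 'qvel': array([ 2.000e-04, -1.140e-02,  2.715e-01,  3.278e-01, -7.000e-04,
       -8.284e-01]), 'effort': array([-1.20000e-03, -3.94827e+01,  2.54714e+01,  4.01000e-02,
        5.29000e-02,  6.86800e-01]), 'eef_pos': array([ 0.4446, -0.2713,  0.2939]), 'orientation': array([-0.3968,  0.9179, -0.0028,  0.0019]), 'contact_force': array([ 0.4058, -0.0725, -1.418 ]), 'ft_torque': array([-0.0012,  0.0435,  0.0008]), 'grip_force': np.float64(59.6904), 'width': np.float64(0.1758)}
```

View pics/c2.png

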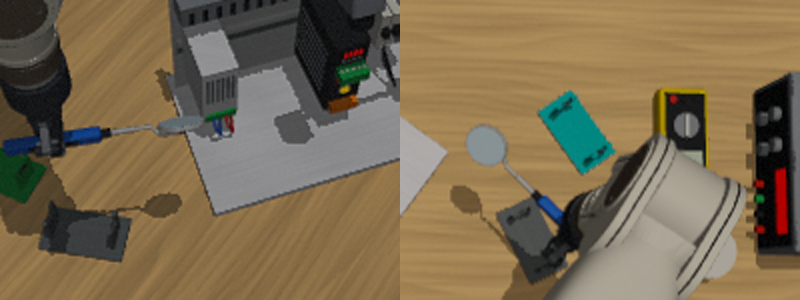

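The mirror is held level and clear of the rest, with the glass at crop (180,125) in scene and (487,145) in top. Next I stretch outward in free air to see how the arm treats a pose at its reach limit.

Emit:
servo_tool:
  targets:
    - [1, 0.13, -0.08, 0, 1]
    - [1, 0.13, -0.08, 0, 1]
    - [1, 0.13, -0.08, 0, 1]
    - [1, 0.13, -0.08, 0, 0]
    - [1, 0.13, -0.08, 0, 0]
    - [1, 0.13, -0.08, 0, 0]
    - [1, 0.13, -0.08, 0, 0]
    - [1, 0, 0, 0, 0]

```text
clock: 4.63
eef_pos: [0.6528, -0.3994, 0.2763]
orientation: [-0.488, 0.873, 0.002, -0.001]
contact_force: [-0.1, -0.4, -5.2]
width: 0.177
grip_force: 59.5
```

```bash
cat >> h.py <<'E'
from scipy.spatial.transform import Rotation as Ro
def st():
    o=sensors.get_obs();R=Ro.from_quat(o['orientation']).as_matrix()
    print(round(float(o['clock']),2),'q',o['joint_pos'].round(3),'p',o['eef_pos'].round(4),'z',R[:,2].round(4),'yaz',np.degrees(np.arctan2(R[1,1],R[0,1])).round(2))
    # mirror frame in tool: held with mirror y = tool y, mirror x = tool x?, nominal
    my=R[:,1];mz=-R[:,2];mx=np.cross(my,mz);n=(my+mz)/2**.5
    print('n el',np.degrees(np.arcsin(n[2])).round(2),'az',np.degrees(np.arctan2(n[1],n[0])).round(2),'x az',np.degrees(np.arctan2(mx[1],mx[0])).round(2),'x el',np.degrees(np.arcsin(mx[2])).round(2),'r',np.hypot(*o['eef_pos'][:2]).round(4))
    return o,R
E
python3 -c "
from h import *
st()"
```

```text
4.63 q [-0.549  0.923  1.209  1.861 -0.    -1.569] p [ 0.6528 -0.3994  0.2763] z [-0.0035  0.002  -1.    ] yaz 148.45
n el 45.23 az 148.44 x az 58.45 x el -0.01 r 0.7652
```

Emit:
servo_tool:
  targets:
    - [1, 0.1, -0.06, 0, 0]
    - [1, 0.1, -0.06, 0, 0]
    - [1, 0.1, -0.06, 0, 0]
    - [1, 0, 0, 0, 0]

```text
clock: 4.97
eef_pos: [0.6831, -0.417, 0.2567]
orientation: [-0.488, 0.872, -0.021, 0.012]
contact_force: [-0.2, -0.7, -2.1]
width: 0.17
grip_force: 60.0
```

```bash
python3 -c "
from h import *
st()"
```

```text
4.97 q [-0.548  0.978  1.268  1.812 -0.    -1.569] p [ 0.6831 -0.417   0.2567] z [ 0.0416 -0.0255 -0.9988] yaz 148.48
n el 42.2 az 148.48 x az 58.48 x el 0.0 r 0.8003
```

The tilt comes in the wanted direction (elevation 45° to 42°). I continue, then check that it persists when coming back.

Emit:
servo_tool:
  targets:
    - [1, 0.1, -0.06, 0, 0]
    - [1, 0.1, -0.06, 0, 0]
    - [1, 0, 0, 0, 0]

```text
clock: 5.22
eef_pos: [0.7032, -0.4287, 0.2429]
orientation: [-0.488, 0.872, -0.039, 0.022]
contact_force: [-0.8, 0.2, -2.4]
width: 0.173
grip_force: 60.0
```

```bash
python3 -c "
from h import *
st()"
```

```text
5.22 q [-0.547  0.997  1.269  1.752 -0.    -1.569] p [ 0.7032 -0.4287  0.2429] z [ 0.0772 -0.0472 -0.9959] yaz 148.51
n el 39.81 az 148.51 x az 58.51 x el 0.01 r 0.8236
```

Emit:
servo_tool:
  targets:
    - [1, 0.1, -0.06, 0, 0]
    - [1, 0.1, -0.06, 0, 0]
    - [1, 0.1, -0.06, 0, 0]
    - [1, 0, 0, 0, 0]
    - [1, -0.1, 0.06, 0, 0]
    - [1, -0.1, 0.06, 0, 0]
    - [1, -0.1, 0.06, 0, 0]
    - [1, 0, 0, 0, 0]

```text
clock: 5.88
eef_pos: [0.6632, -0.4044, 0.2169]
orientation: [-0.488, 0.87, -0.057, 0.032]
contact_force: [-0.4, 0.6, -4.4]
width: 0.177
grip_force: 60.0
```

```bash
python3 -c "
from h import *
st()"
```

```text
5.88 q [-0.548  0.749  0.708  1.399 -0.    -1.569] p [ 0.6632 -0.4044  0.2169] z [ 0.1109 -0.0677 -0.9915] yaz 148.54
n el 37.53 az 148.54 x az 58.54 x el 0.01 r 0.7768
```

Emit:
servo_tool:
  targets:
    - [1, 0.1, -0.06, 0.04, 0]
    - [1, 0.1, -0.06, 0.04, 0]
    - [1, 0.1, -0.06, 0.02, 0]
    - [1, 0.1, -0.06, 0, 0]
    - [1, 0, 0, 0, 0]
    - [1, -0.1, 0.06, 0, 0]
    - [1, -0.1, 0.06, 0, 0]
    - [1, 0, 0, 0, 0]

```text
clock: 6.55
eef_pos: [0.6975, -0.4248, 0.2273]
orientation: [-0.487, 0.869, -0.072, 0.04]
contact_force: [0.2, -0.7, -3.5]
width: 0.172
grip_force: 61.8
```

```bash
python3 -c "
from h import *
st()"
```

```text
6.55 q [-0.547  0.83   0.881  1.458 -0.    -1.569] p [ 0.6975 -0.4248  0.2273] z [ 0.14   -0.0854 -0.9865] yaz 148.55
n el 35.56 az 148.56 x az 58.55 x el 0.01 r 0.8166
```

Tilt reached: elevation 35.6°, handle level, and it persists. Now I turn and bring the mirror round in front of the rig.

Emit:
servo_tool:
  targets:
    - [1, 0, 0.07, -0.04, -0.52]
    - [1, 0, 0.14, -0.05, -0.52]
    - [1, 0, 0.14, -0.05, -0.52]
    - [1, 0, 0.14, -0.05, -0.52]
    - [1, 0, 0.14, -0.05, -0.52]
    - [1, 0, 0.14, -0.05, -0.52]
    - [1, 0, 0.14, -0.05, -0.52]
    - [1, 0, 0.14, -0.04, -0.52]

```text
clock: 7.22
eef_pos: [0.7064, -0.1659, 0.1414]
orientation: [-0.355, 0.93, -0.087, 0.035]
contact_force: [1.5, 0.9, -2.1]
width: 0.175
grip_force: 61.8
```

Emit:
servo_tool:
  targets:
    - [1, 0, 0.03, 0, 0]
    - [1, 0, 0, 0, 0]
    - [1, 0, 0, 0, 0]

```text
clock: 7.47
eef_pos: [0.7074, -0.1598, 0.1414]
orientation: [-0.357, 0.929, -0.088, 0.035]
contact_force: [0.2, -0.4, -1.8]
width: 0.17
grip_force: 61.8
```

```bash
python3 - <<'E'
from h import *
o,R=st()
my=R[:,1];mx=np.cross(my,-R[:,2]);p=o['eef_pos']
f=p+.0105*R[:,2]+.1587*mx
print("face pred",f.round(4))
s=eyes.capture("scene");t=eyes.capture("top");np.save("s1.npy",s);np.save("t1.npy",t)
a,b=px("scene",f),px("top",f);print(a,b)
q=[]
for im,c in((s,a),(t,b)):
    q.append(crop(im,int(c[0])-50,int(c[1])-50,100,100,4))
cv2.imwrite("pics/c3.png",np.hstack(q)[:,:,::-1])
E
```

```text
7.47 q [-0.179  0.641  0.306  1.084 -0.114 -0.92 ] p [ 0.7074 -0.1598  0.1414] z [ 0.1278 -0.1385 -0.9821] yaz 131.97
n el 34.14 az 132.09 x az 42.0 x el 0.13 r 0.7252
face pred [ 0.8266 -0.055   0.1314]
[376.18365407 296.9246208 ] [294.70677401 112.23302098]
```

View pics/c3.png

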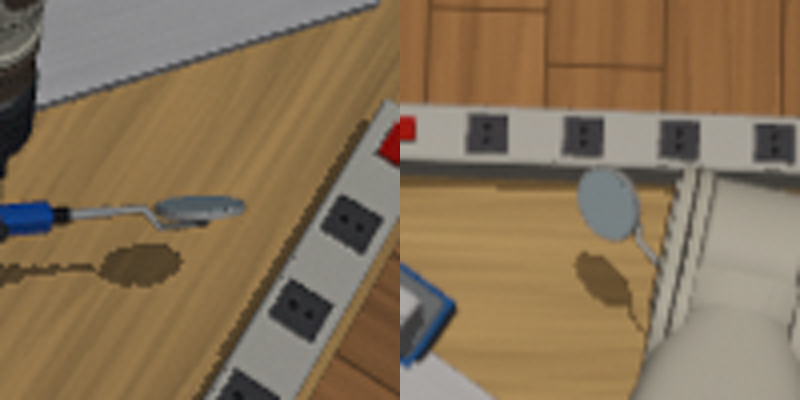

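The glass is at scene crop (200,209) and top crop (608,205), within about 1.5 px of prediction. I triangulate the face.

```bash
cat >> h.py <<'E'
def glass(im,c,lo=(85,15,90),hi=(125,120,255),w=14):
    x0,y0=int(c[0])-w,int(c[1])-w
    h=cv2.cvtColor(cv2.resize(im[y0:y0+2*w,x0:x0+2*w],None,fx=4,fy=4,interpolation=cv2.INTER_CUBIC),cv2.COLOR_RGB2HSV)
    m=cv2.morphologyEx(cv2.inRange(h,lo,hi),cv2.MORPH_OPEN,np.ones((9,9),np.uint8))
    k=max(cv2.findContours(m,0,2)[0],key=cv2.contourArea);e=cv2.fitEllipse(cv2.convexHull(k))
    return ((e[0][0]+.5)/4-.5+x0,(e[0][1]+.5)/4-.5+y0),(e[1][0]/4,e[1][1]/4,e[2])
def facepred(o,R):
    my=R[:,1];mx=np.cross(my,-R[:,2]);return o['eef_pos']+.0105*R[:,2]+.1587*mx
E
python3 - <<'E'
from h import *
o,R=st();f=facepred(o,R);s=np.load("s1.npy");t=np.load("t1.npy")
A=glass(s,px("scene",f));B=glass(t,px("top",f));print(A,B)
F=tri(A[0],B[0]);print("face",F.round(4),"pred",f.round(4),"repr",px("scene",F)-A[0],px("top",F)-B[0])
# expected ellipse for candidate normals
my=R[:,1];mz=-R[:,2];mx=np.cross(my,mz)
for d in(-6,-3,0,3,6):
    a=np.radians(45+d);n=np.cos(a)*my+np.sin(a)*mz;v=np.cross(n,mx);th=np.linspace(0,6.283,60)
    r=[]
    for nn in("scene","top"):
        P=np.array([px(nn,F+.030*(np.cos(k)*mx+np.sin(k)*v)) for k in th],np.float32);r.append(np.round(cv2.fitEllipse(P)[1]+(cv2.fitEllipse(P)[2],),2))
    print(d,r)
E
```

```text
7.57 q [-0.181  0.642  0.306  1.084 -0.114 -0.92 ] p [ 0.707  -0.1617  0.1407] z [ 0.127  -0.1387 -0.9822] yaz 131.81
n el 34.16 az 131.92 x az 41.84 x el 0.12 r 0.7252
((375.0133304595947, 296.7102174758911), (4.263538837432861, 17.61818504333496, 87.9362564086914)) ((295.4019432067871, 112.49138450622559), (12.334874153137207, 17.160255432128906, 152.59881591796875))
face [ 0.8244 -0.0574  0.1343] pred [ 0.8265 -0.0573  0.1307] repr [ 0.19326318 -0.02645708] [0.09628632 0.13732642]
-6 [array([ 2.26, 22.96, 86.66]), array([ 12.99,  19.71, 151.83])]
-3 [array([ 3.42, 22.98, 87.44]), array([ 13.7 ,  19.72, 153.3 ])]
0 [array([ 4.57, 22.99, 88.26]), array([ 14.36,  19.73, 154.93])]
3 [array([ 5.7 , 23.01, 89.1 ]), array([ 14.98,  19.74, 156.74])]
6 [array([ 6.82, 23.03, 89.98]), array([ 15.56,  19.76, 158.77])]
```

The elevation is now 34.2° because the sideways sweep added more tilt, so it needs about +2.2°. I turn the mirror round in clear space and take some tilt back at the reach limit.

Emit:
servo_tool:
  targets:
    - [1, -0.09, -0.09, 0.06, -1]
    - [1, -0.09, -0.09, 0.06, -1]
    - [1, -0.09, -0.09, 0.06, -1]
    - [1, -0.08, -0.09, 0.06, -1]
    - [1, 0, 0, 0, -1]
    - [1, 0, 0, 0, -1]
    - [1, 0, 0, 0, -1]
    - [1, 0, 0, 0, -1]

```text
clock: 8.23
eef_pos: [0.618, -0.2528, 0.1998]
orientation: [-0.082, 0.992, -0.093, 0.009]
contact_force: [-0.1, 0.6, -0.6]
width: 0.178
grip_force: 61.8
```

Emit:
servo_tool:
  targets:
    - [1, 0, 0, 0, -1]
    - [1, 0, 0, 0, -1]
    - [1, 0, 0, 0, -1]
    - [1, 0, 0, 0, -1]
    - [1, 0, 0, 0, -1]
    - [1, 0, 0, 0, -1]
    - [1, 0, 0, 0, -1]
    - [1, 0, 0, 0, -1]

```text
clock: 8.9
eef_pos: [0.6183, -0.2523, 0.1993]
orientation: [0.194, 0.977, -0.091, -0.017]
contact_force: [0.1, 0.3, -1.8]
width: 0.175
grip_force: 61.8
```

Emit:
servo_tool:
  targets:
    - [1, 0, 0, 0, -1]
    - [1, 0, 0, 0, -1]
    - [1, 0, 0, 0, -1]
    - [1, 0, 0, 0, -1]
    - [1, 0, 0, 0, -1]
    - [1, 0, 0, 0, -1]
    - [1, 0, 0, 0, -1]
    - [1, 0, 0, 0, -1]

```text
clock: 9.57
eef_pos: [0.6184, -0.2523, 0.1992]
orientation: [0.456, 0.885, -0.082, -0.041]
contact_force: [-0.1, -0.3, -2.5]
width: 0.175
grip_force: 61.8
```

Emit:
servo_tool:
  targets:
    - [1, 0, 0, 0, -1]
    - [1, 0, 0, 0, -1]
    - [1, 0, 0, 0, -1]
    - [1, 0, 0, 0, -1]
    - [1, 0, 0, 0, -1]
    - [1, 0, 0, 0, -1]
    - [1, 0, 0, 0, -1]
    - [1, 0, 0, 0, -1]

```text
clock: 10.23
eef_pos: [0.6184, -0.2524, 0.1991]
orientation: [0.682, 0.726, -0.067, -0.062]
contact_force: [0.1, -0.1, -1.0]
width: 0.176
grip_force: 61.9
```

Emit:
servo_tool:
  targets:
    - [1, 0.1, -0.04, 0, -1]
    - [1, 0.1, -0.04, 0, -1]
    - [1, 0.1, -0.04, 0, -1]
    - [1, 0.1, -0.04, 0, -1]
    - [1, 0, 0, 0, 0]

```text
clock: 10.65
eef_pos: [0.6925, -0.2833, 0.184]
orientation: [0.768, 0.634, -0.059, -0.071]
contact_force: [-1.8, 0.4, -4.2]
width: 0.172
grip_force: 61.8
```

```bash
python3 -c "
from h import *
st()"
```

```text
10.65 q [-0.375  1.076  1.269  1.945 -0.034  1.389] p [ 0.6925 -0.2833  0.184 ] z [-0.1808  0.0342 -0.9829] yaz -10.9
n el 34.4 az -10.87 x az -100.9 x el 0.03 r 0.7482
```

Emit:
servo_tool:
  targets:
    - [1, 0.1, -0.03, 0, 0]
    - [1, 0.08, -0.02, 0, 0]
    - [1, 0, 0, 0, 0]

```text
clock: 10.9
eef_pos: [0.7135, -0.283, 0.1814]
orientation: [0.767, 0.638, -0.047, -0.049]
contact_force: [-0.3, 0.6, -2.5]
width: 0.175
grip_force: 61.9
```

```bash
python3 -c "
from h import *
st()"
```

```text
10.9 q [-0.365  1.079  1.275  1.898 -0.034  1.392] p [ 0.7135 -0.283   0.1814] z [-0.1338  0.0152 -0.9909] yaz -10.58
n el 37.28 az -10.08 x az -100.5 x el 0.55 r 0.7676
```

Emit:
servo_tool:
  targets:
    - [1, -0.1, 0.03, 0.02, 1]
    - [1, -0.1, 0.03, 0.02, 1]
    - [1, -0.1, 0.03, 0.02, 1]
    - [1, -0.08, 0.03, 0.02, 1]
    - [1, 0, 0, 0, 1]
    - [1, 0, 0, 0, 1]
    - [1, 0, 0, 0, 1]
    - [1, 0, 0, 0, 1]

```text
clock: 11.57
eef_pos: [0.6293, -0.2561, 0.2035]
orientation: [0.571, 0.818, -0.059, -0.032]
contact_force: [0.6, 0.1, -1.2]
width: 0.169
grip_force: 61.8
```

Emit:
servo_tool:
  targets:
    - [1, 0, 0, 0, 1]
    - [1, 0, 0, 0, 1]
    - [1, 0, 0, 0, 1]
    - [1, 0, 0, 0, 1]
    - [1, 0, 0, 0, 1]
    - [1, 0, 0, 0, 1]
    - [1, 0, 0, 0, 1]
    - [1, 0, 0, 0, 1]

```text
clock: 12.23
eef_pos: [0.6295, -0.2561, 0.2032]
orientation: [0.323, 0.944, -0.068, -0.015]
contact_force: [0.1, 0.3, -2.0]
width: 0.174
grip_force: 61.9
```

Emit:
servo_tool:
  targets:
    - [1, 0, 0, 0, 1]
    - [1, 0, 0, 0, 1]
    - [1, 0, 0, 0, 1]
    - [1, 0, 0, 0, 1]
    - [1, 0, 0, 0, 1]
    - [1, 0, 0, 0, 1]
    - [1, 0, 0, 0, 1]
    - [1, 0, 0, 0, 1]

```text
clock: 12.9
eef_pos: [0.6295, -0.2561, 0.2033]
orientation: [0.05, 0.996, -0.071, 0.005]
contact_force: [0.4, 0.5, -2.3]
width: 0.176
grip_force: 61.9
```

Emit:
servo_tool:
  targets:
    - [1, 0, 0, 0, 1]
    - [1, 0, 0, 0, 1]
    - [1, 0, 0, 0, 1]
    - [1, 0, 0, 0, 1]
    - [1, 0, 0, 0, 1]
    - [1, 0, 0, 0, 1]
    - [1, 0, 0, 0, 1]
    - [1, 0, 0, 0, 1]

```text
clock: 13.57
eef_pos: [0.6294, -0.2561, 0.2034]
orientation: [-0.226, 0.971, -0.069, 0.023]
contact_force: [-0.0, 0.5, -1.2]
width: 0.17
grip_force: 61.9
```

Emit:
servo_tool:
  targets:
    - [1, 0.05, 0.06, 0, 1]
    - [1, 0.05, 0.06, 0, 1]
    - [1, 0.05, 0.1, -0.04, 1]
    - [1, 0.05, 0.1, -0.06, 0.5]
    - [1, 0, 0, 0, 0]

```text
clock: 13.98
eef_pos: [0.6801, -0.1707, 0.1749]
orientation: [-0.345, 0.936, -0.064, 0.03]
contact_force: [-0.6, -0.1, -2.2]
width: 0.174
grip_force: 61.9
```

```bash
python3 -c "
from h import *
o,R=st();print(facepred(o,R))"
```

```text
13.98 q [-0.216  0.595  0.322  1.178 -0.074 -0.926] p [ 0.6801 -0.1707  0.1749] z [ 0.1005 -0.0983 -0.9901] yaz 130.36
n el 36.95 az 131.01 x az 40.46 x el 0.73 r 0.7012
[ 0.80188646 -0.06879186  0.16651591]
```

Emit:
servo_tool:
  targets:
    - [1, -0.04, 0.06, -0.04, 0.3]
    - [1, -0.05, 0.07, -0.05, 0]
    - [1, -0.06, 0.08, -0.05, 0]
    - [1, -0.06, 0.08, -0.05, 0]
    - [1, -0.05, 0.06, -0.05, 0]
    - [1, -0.04, 0.05, -0.03, 0]
    - [1, 0, 0, 0, 0]
    - [1, 0, 0, 0, 0]

```text
clock: 14.65
eef_pos: [0.6039, -0.0754, 0.1093]
orientation: [-0.352, 0.933, -0.065, 0.031]
contact_force: [-0.3, 0.2, -1.3]
width: 0.174
grip_force: 61.9
```

```bash
python3 - <<'E'
from h import *
o,R=st();f=facepred(o,R);print("pred",f.round(4))
s=eyes.capture("scene");t=eyes.capture("top");np.save("s2.npy",s);np.save("t2.npy",t)
a,b=px("scene",f),px("top",f);print(a,b)
cv2.imwrite("pics/c4.png",np.hstack([crop(im,int(c[0])-50,int(c[1])-70,100,140,4) for im,c in((s,a),(t,b))])[:,:,::-1])
E
```

```text
14.65 q [-0.083  0.475 -0.063  0.921 -0.091 -0.808] p [ 0.6039 -0.0754  0.1093] z [ 0.103  -0.0997 -0.9897] yaz 131.23
n el 36.78 az 131.82 x az 41.32 x el 0.66 r 0.6086
pred [0.7242 0.0283 0.1007]
[357.35897201 260.18445666] [266.99534062 146.1806858 ]
```

View pics/c4.png

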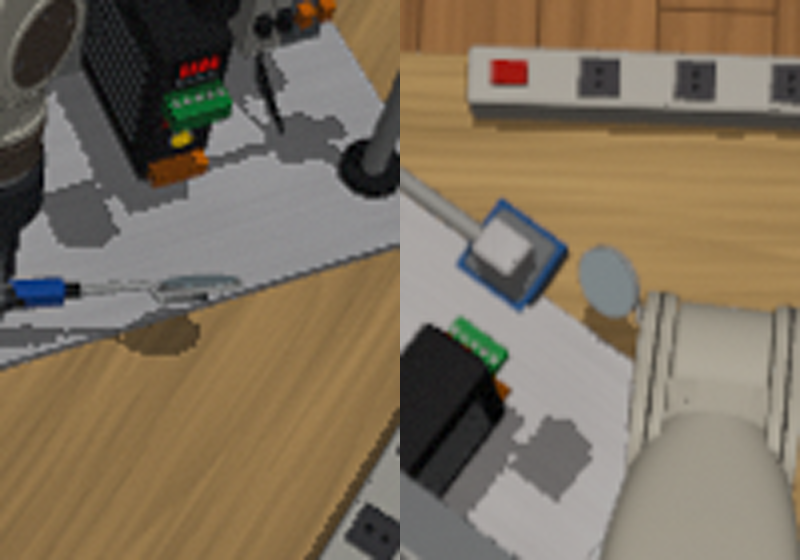

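The glass centre is at scene crop (198,287), px (356.2,261.4), and top crop (609,282), px (268.0,146.1). The hand is clear of the camera, and the lamp is at scene crop (180,140).

```bash
python3 - <<'E'
from h import *
o,R=st();f=facepred(o,R);s=np.load("s2.npy");t=np.load("t2.npy")
B=glass(t,px("top",f),lo=(80,12,60),hi=(125,130,255));print("top ell",B)
F=tri((356.2,261.4),B[0]);F2=tri((356.2,261.4),(268.,146.1))
print("face",F.round(4),F2.round(4),"resid",px("scene",F)-[356.2,261.4],px("top",F)-B[0])
# lamp again
m=mask(s,(20,120,110),(34,255,255));z=np.zeros_like(m);z[218:232,345:360]=m[218:232,345:360];v,u=np.nonzero(z)
lamp=onz("scene",(u.mean(),v.mean()),.1);print("lamp",lamp,len(u),u.mean(),v.mean())
X=np.array([.5736,.8192,0]);n=np.array([.8192,-.5736,0]);Z=np.array([0,0,1.])
my=R[:,1];mz=-R[:,2];N=(my+mz)/2**.5
for lx in(.440,.443):
  for ln in(.4555,.4545):
    lens=lx*X+(ln+.0553)*n+.341*Z; tgt=lens+.25*(np.sin(np.radians(15))*n-np.cos(np.radians(15))*Z)
    A=lens+.68*(lamp-lens)
    print("tgt",tgt.round(4),"need el",np.degrees(np.arcsin((A-tgt)[2]/np.linalg.norm(A-tgt))).round(2),"az",np.degrees(np.arctan2(*(A-tgt)[[1,0]])).round(2),"move",(tgt-F).round(4),(tgt-f).round(4))
    # where lamp shows on glass, given face F
    for c in(F,f,tgt):
        im=lamp-2*np.dot(lamp-c,N)*N; d=im-lens; h=lens+d*np.dot(c-lens,N)/np.dot(d,N)-c
        print("   off along x",(h@np.cross(my,mz)*1e3).round(1),"up-slope",(h@np.cross(N,np.cross(my,mz))*1e3).round(1))
E
```

```text
14.75 q [-0.084  0.476 -0.06   0.921 -0.091 -0.808] p [ 0.6052 -0.0765  0.1096] z [ 0.1045 -0.1    -0.9895] yaz 131.11
n el 36.71 az 131.77 x az 41.22 x el 0.74 r 0.61
top ell ((267.44904613494873, 146.07934284210205), (11.688949584960938, 17.35970687866211, 154.10716247558594))
face [0.7242 0.0259 0.0973] [0.7241 0.0245 0.0991] resid [ 0.56765961 -0.08809646] [0.32136872 0.42765355]
lamp [0.64532716 0.12819064 0.1       ] 12 351.8333333333333 224.33333333333334
tgt [0.7238 0.0303 0.0995] need el 36.38 az 131.9 move [-0.0003  0.0044  0.0022] [-0.0018  0.0033 -0.0017]
   off along x 2.0 up-slope -4.7
   off along x 0.2 up-slope -0.9
   off along x -0.6 up-slope -4.0
tgt [0.723  0.0309 0.0995] need el 36.55 az 131.81 move [-0.0011  0.005   0.0022] [-0.0026  0.0039 -0.0017]
   off along x 1.9 up-slope -4.3
   off along x 0.1 up-slope -0.5
   off along x -0.4 up-slope -4.0
tgt [0.7256 0.0328 0.0995] need el 36.49 az 132.98 move [0.0014 0.0068 0.0022] [-0.0001  0.0058 -0.0017]
   off along x 3.0 up-slope -4.4
   off along x 1.2 up-slope -0.6
   off along x -2.5 up-slope -4.0
tgt [0.7247 0.0334 0.0995] need el 36.67 az 132.9 move [0.0006 0.0074 0.0022] [-0.0009  0.0063 -0.0017]
   off along x 2.9 up-slope -4.0
   off along x 1.1 up-slope -0.2
   off along x -2.3 up-slope -4.0
```

Emit:
servo_tool:
  targets:
    - [1, -0.004, 0.01, 0, 0.1]
    - [1, 0, 0.008, 0, 0]
    - [1, 0, 0, 0, 0]
    - [1, 0, 0, 0, 0]
    - [1, 0, 0, 0, 0]
    - [1, 0, 0, 0, 0]
    - [1, 0, 0, 0, 0]
    - [1, 0, 0, 0, 0]

```text
clock: 15.42
eef_pos: [0.6017, -0.0714, 0.1067]
orientation: [-0.354, 0.933, -0.064, 0.029]
contact_force: [0.0, -0.2, -1.3]
width: 0.173
grip_force: 61.9
```

Emit:
servo_tool:
  targets:
    - [1, 0, 0, 0, 0]
    - [1, 0, 0, 0, 0]
    - [1, 0, 0, 0, 0]
    - [1, 0, 0, 0, 0]

```text
clock: 15.75
eef_pos: [0.6017, -0.0713, 0.1067]
orientation: [-0.354, 0.933, -0.064, 0.029]
contact_force: [0.7, -0.2, -2.0]
width: 0.173
grip_force: 61.9
```

```bash
python3 - <<'E'
from h import *
o,R=st();print(facepred(o,R).round(4),o['qvel'].round(4),o['grip_force'])
E
```

```text
15.75 q [-0.076  0.476 -0.069  0.919 -0.091 -0.807] p [ 0.6017 -0.0713  0.1067] z [ 0.0993 -0.0982 -0.9902] yaz 131.55
n el 36.99 az 132.01 x az 41.62 x el 0.52 r 0.6059
[0.7214 0.033  0.0978] [ 0.0009  0.0008 -0.0001 -0.0001 -0.002   0.0009] 61.88982009887695
```

Emit:
servo_tool:
  targets:
    - [1, 0.008, -0.002, 0.008, 0]
    - [1, 0, 0, 0, 0]
    - [1, 0, 0, 0, 0]
    - [1, 0, 0, 0, 0]
    - [1, 0, 0, 0, 0]
    - [1, 0, 0, 0, 0]
    - [1, 0, 0, 0, 0]
    - [1, 0, 0, 0, 0]

```text
clock: 16.42
eef_pos: [0.6036, -0.0718, 0.1087]
orientation: [-0.354, 0.933, -0.064, 0.029]
contact_force: [-0.0, -0.1, -1.5]
width: 0.173
grip_force: 61.9
```

```bash
python3 - <<'E'
from h import *
o,R=st();f=facepred(o,R);print(f.round(4),o['qvel'].round(4))
s=eyes.capture("scene");t=eyes.capture("top")
cv2.imwrite("pics/c5.png",np.hstack([crop(s,200,150,200,200,2),crop(t,150,60,200,200,2)])[:,:,::-1])
E
```

```text
16.42 q [-0.077  0.477 -0.06   0.926 -0.09  -0.808] p [ 0.6036 -0.0718  0.1087] z [ 0.0992 -0.0982 -0.9902] yaz 131.55
n el 36.99 az 132.01 x az 41.62 x el 0.51 r 0.6079
[0.7233 0.0325 0.0997] [-0.0016 -0.     -0.      0.001   0.0004  0.0007]
```

View pics/c5.png

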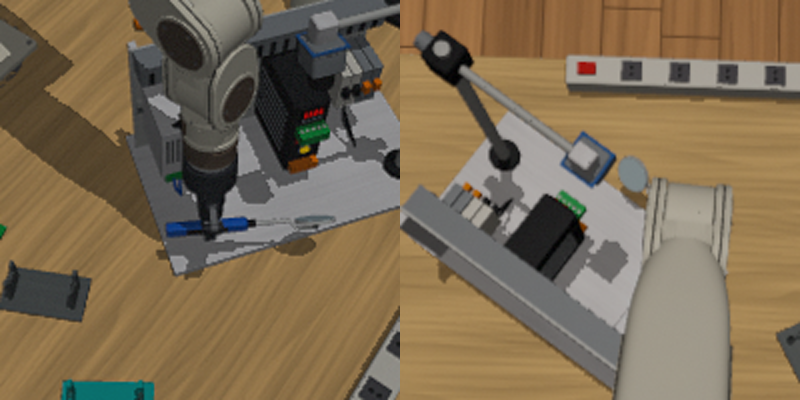

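The glass, at scene crop (316,219) and top crop (633,173), is held in front of the drive beneath the camera. It is clear of the rig, still, and facing the lamp, so I hand the job in.

```bash
python3 -c "
from cell import ctrl
print(ctrl.job_done())"
```

```text
the job is handed in; nothing more can be done
None
```

I handed the job in with the mirror held still in the air at about 16.5 s: by the arm's readings the glass is about 1 mm from its target under the camera and angled within about 1° of the needed direction; the verdict was not shown, and I could not look through the rig's own camera.

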